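# Clear the brackets and wind the foam press three turns

## Robot

A 6-joint arm with a two-finger parallel gripper is mounted at the origin on the work surface. World frame = base frame: x ahead of the robot, y to its left, z up, the work surface at z = 0. Lengths are in m, angles in degrees, forces in N, time in s.
With the tool pointing down it reaches from about 0.275 to 0.85 m from the base axis. Payload 5.2 kg.
Tool frame: the origin (TCP) lies on the centre line of the jaws, within the pads' length; the fingertips stand r.finger_overhang ahead of it and the grasp point (between the pads) lies 6 mm ahead of it (r.finger_overhang is the distance from the TCP to the fingertips, in m); z points along the fingers, y is the direction in which the jaws open and shut (so a half turn about z gives the same grasp; the last joint's range is limited). The gripper opens to 85 mm and grips with 20 to 120 N. Pads are 22 mm wide; open, the fingers measure 114 mm over their backs; the gripper's body (76 mm by 85 mm) begins 54 mm behind the grasp point. The pads swing forward as they close: fully open they stand 13 mm farther back than shut.
Start: joints at [-78.312, 14.817, 87.949, -0, 77.235, -11.62], TCP at [0.218, -0.505, 0.256] pointing down, gripper open.
Joint ranges: [-179.93, 179.93], [-52.35, 119.4], [10.71, 147.94], [-69.91, 249.91], [12.55, 155.21], [-178.61, 178.61]. Speed limits (degrees/s): [147.25, 147.25, 180, 180, 180, 180].

## Interface

Orientations are given as [roll, pitch, yaw] about the fixed x, y, z axes, in that order (R = Rz(yaw) Ry(pitch) Rx(roll)).
In Python, from rig import r, imaging gives the robot as it stands.
- The arm moves only by the tool arm_command, never from a script. Its argument "motion" is a list of rows, each a list of 7 numbers: the turn, a rotation vector about the tool's x, y, z in degrees, then the shift along the tool's x, y, z in cm, then the gripper command: -1 is shut, 1 is fully open, values between are in proportion. A call has 1 to 12 rows; each row shifts and turns the commanded pose from where the row before left it, along the tool's axes as they then stand; what a row does not reach is not made up. A row lasts 1/10 s, in which the tool goes at most 50 mm and 8.59 degrees, less where a joint would pass 70% of its speed; a pose out of reach is approached as far as the arm can. A call with a gripper value outside its range is refused whole. The fingers move at their own pace and stop on an object; the grip force is fixed at half the most. Time passes only in rows, so rows that do not move let the fingers close. It gives the time, the measured TCP pose, the force and the opening at its end, in the units of the state.
- r.observe(): the state, without advancing time (a new reading comes with each control period).
- imaging.camera(name): name is "scene" or "top"; returns a dict with "color" (420x560x3 uint8, blue, green, red), "mtx" (3x3 intrinsics, pixels), "xyz" and "orientation" of the camera in the world. Camera axes: x right, y up, looking along -z (the intrinsics and any distortion apply to the point x, -y, -z); pixel columns grow to the right and rows downward; lengths in m; the calibration is good to about 2 mm. A picture is of the moment at which its call begins. There is no depth.
- r.job_done(): hands the job in, once; it reports no verdict.
The state is a dict: "t": time; "joint_pos": joint angles; "joint_vel": joint speeds; "joint_efforts": joint torques, N m; "tool_pos": TCP position; "tcp_rot": TCP orientation; "wrist_force": force on the tool from outside, world axes, zero at the start; "wrist_torque": the same for the moment, N m; "gripper_width": finger opening in m.
Only numpy, scipy, OpenCV 4.12 (cv2) and the standard library are available. Lean on these libraries where they do the work, as an engineer would, in place of code of your own. Each camera call takes 0.05 s, during which the arm holds its last target. There are 200 camera calls.

## Task

Before turning the crank, lift the left-hand and the right-hand wing bracket out of its way and stand each on its base in the tray whose floor shows its own outline (they are mirror images). Then, by the ring at its end, wind the crank exactly three full turns clockwise, seen from above, so that it ends pointing where it started; do not wind it backwards or well past that. Leave the can, the glue bottle, the tape roll and the screwdriver where they are.

Things in the scene. Friction and masses are not known exactly. Their poses are not given: they have to be found in the camera images.
- hub (a point): Point on the crank's upright axis, 36 mm above the bench, fixed. Hub of a low hand-cranked foam press bolted to the bench: hub 58 mm high and 48 mm across, on a foot 96 mm across and 16 mm high. z up; +x points towards the bed.
- bed (a point): Centre of the press bed at bench level, fixed, 225 mm along the hub's +x: 100 mm (x) x 300 mm (y), up to 90 mm high, with a carriage that moves only 4 mm per turn. A foot 50 mm wide and 14 mm high joins it to the hub.
- ring (a point): Centre of the open steel ring at the end of the crank arm: 60 mm inside, 80 mm outside diameter, from 25 to 47 mm above the bench, open above and below; its centre is 85 mm from the hub's axis. Closed fingers put into it from above, tips 15 to 20 mm over the bench, clear the feet below and drag it round.
- crank (a joint): Angle of the crank in rad, growing clockwise seen from above, 6.283 per turn, counted on over several turns; 0 when the arm points along the hub's -x axis. Starts between -0.45 and 0.45. Turns freely both ways with a little friction (about 1.5 to 2 N at the ring) and stays where it is left.
- bracket_left_web (a point): Centre of the upright web of the loose grey left-hand bracket (0.11 to 0.2 kg), 27.5 mm above its underside; z up. Web: 80 mm long (x), 12 mm thick (y), top 55 mm above the underside; pinch it across y from above. It stands on the middle of an 8 mm thick base leg, 120 (x) x 40 mm (y). Seen from above with the toe at the far end, the toe points left. Starts on the bench beside the hub.
- bracket_left_toe (a point): Centre of the toe of the left-hand bracket, 4 mm above its underside: a 40 x 40 x 8 mm plate that makes the base L-shaped. It lies 40 mm along +x and 40 mm along +y from the web's centre. At the start the bracket's x axis is within 45 degrees of pointing straight away from the robot.
- bracket_right_web (a point): Centre of the upright web of the loose grey right-hand bracket (0.11 to 0.2 kg), 27.5 mm above its underside; z up. Web: 80 mm long (x), 12 mm thick (y), top 55 mm above the underside; pinch it across y from above. It stands on the middle of an 8 mm thick base leg, 120 (x) x 40 mm (y). Seen from above with the toe at the far end, the toe points right. Starts on the bench beside the hub.
- bracket_right_toe (a point): Centre of the toe of the right-hand bracket, 4 mm above its underside: a 40 x 40 x 8 mm plate that makes the base L-shaped. It lies 40 mm along +x and 40 mm along -y from the web's centre. At the start the bracket's x axis is within 45 degrees of pointing straight away from the robot.
- tray_left: Fixed open aluminium tray for the left-hand bracket; origin at the centre of its underside. Outside 210 (x) x 170 (y) x 30 mm high, walls and floor 5 mm. On its floor a dark flat outline of the left-hand bracket: leg along x at y -20 mm, toe at the +x end towards +y. The trays stand left and right of the crank; which is where varies.
- tray_right: Fixed open aluminium tray for the right-hand bracket; origin at the centre of its underside. Outside 210 (x) x 170 (y) x 30 mm high, walls and floor 5 mm. On its floor a dark flat outline of the right-hand bracket: leg along x at y +20 mm, toe at the +x end towards -y. The trays stand left and right of the crank; which is where varies.
- spray_can: Bare metal spray can, 60 mm across, 150 mm high. Bystander, loose; origin at the centre of its underside.
- glue_bottle: White glue bottle, 60 mm across, 130 mm high. Bystander, loose; origin at the centre of its underside.
- tape_roll: Green roll of tape lying flat, 90 mm across, 25 mm high. Bystander, loose; origin at the centre of its underside.
- screwdriver: Screwdriver, 170 mm long, lying on the bench. Bystander, loose; its x axis runs along it towards the tip.
Not all that is in view belongs to the job. Leave any red or yellow look-alike of the part that bears bracket_left_web alone. Leave any purple look-alike of the part that bears bracket_right_web alone.

How it is judged (in metres and radians):
On the way:
1. both brackets stand released in their own trays, while the crank is still within 25 mm of where it started (x of bracket_left_web in the frame of tray_left between -0.09 and 0.09 m and y of bracket_left_web in the frame of tray_left between -0.075 and 0.075 m and height (world z) of each of bracket_left_web, bracket_right_web below 0.037 m and angle between each of bracket_left_web, bracket_right_web's own z axis and vertical below 0.12 rad and contact force between each of bracket_left, bracket_right and the fingers below 0.2 N and x of bracket_right_web in the frame of tray_right between -0.09 and 0.09 m and y of bracket_right_web in the frame of tray_right between -0.075 and 0.075 m and distance of ring from where it was at the start of the episode below 0.025 m), for 0.2 s.
At the end, for the whole second after the job is handed in: Each bracket stands flat and released on the floor of its own tray; the crank has gone exactly three turns clockwise and rests with its ring within 21 mm (about 14 degrees) of where it started (x of bracket_left_web in the frame of tray_left between -0.09 and 0.09 m and y of bracket_left_web in the frame of tray_left between -0.075 and 0.075 m and height (world z) of each of bracket_left_web, bracket_right_web below 0.037 m and angle between each of bracket_left_web, bracket_right_web's own z axis and vertical below 0.12 rad and contact force between each of bracket_left, bracket_right and the fingers below 0.2 N and x of bracket_right_web in the frame of tray_right between -0.09 and 0.09 m and y of bracket_right_web in the frame of tray_right between -0.075 and 0.075 m and distance of ring from where it was at the start of the episode below 0.021 m and value of joint crank between 18.1 and 19.6 rad and velocity of joint crank between -0.1 and 0.1 rad/s); the robot touches nothing.
It fails at once if the crank is wound well beyond three turns (past 20.4 rad on its joint) (value of joint crank above 20.4 rad).
It fails at once if the crank is wound backwards (below -1.2 rad on its joint) (value of joint crank below -1.2 rad).
It fails at once if the can, glue bottle, tape roll or screwdriver is moved by more than 30 mm (distance of any of spray_can, glue_bottle, tape_roll, screwdriver from where it was at the start of the episode above 0.03 m).
It also fails if it takes over 72 s, if anything falls off the work surface, if the arm or the gripper's body presses on something with over 40 N, if the wrist force passes 120 N, or if a joint passes its speed limit or range.

## Working session

There is one attempt and no reset: what is moved stays moved. The work goes in short steps, Python scripts to look and compute and a tool call to move; the robot and the scene stay as the last step left them, time stands still between calls to the robot, and variables do not carry over. Pictures are saved under pics/ and viewed, about 8 in all and at most 12, crops included, and the job is handed in when it is done.

Besides the shell and the picture viewer there is one more tool, called as name(argument=value, ...) on one line, values as JSON. arm_command: Moves the arm, as the interface text tells. Its arguments: {"type":"object","properties":{"motion":{"type":"array"}},"required":["motion"]}

```bash
ls; mkdir -p pics; python3 - <<'E'
from rig import r, imaging
import cv2
print(r.observe(), r.finger_overhang)
for n in("scene","top"):
    c=imaging.camera(n); print(n,c["mtx"],c["xyz"],c["orientation"],[k for k in c])
    cv2.imwrite(f"pics/{n}0.png",c["color"])
E
```

```text
pics
{'t': 0.0, 'joint_pos': array([-7.83120019e+01,  1.48607889e+01,  8.80125865e+01,  9.30707975e-04,
        7.72335560e+01, -1.16199817e+01]), 'joint_vel': array([ 0.05990304, -0.13125941, -0.08124511,  0.08006104,  0.11606849,
        0.03054593]), 'joint_efforts': array([-8.64035228e-04, -4.46036947e+01, -2.90573198e+01, -4.98726404e-04,
        1.15215825e-02,  1.30801260e-05]), 'tool_pos': array([ 0.21754278, -0.50461932,  0.25544971]), 'tcp_rot': array([-1.79895443e+02, -2.24267729e-02,  2.33077528e+01]), 'wrist_force': array([ 0.06044223, -0.57919259,  0.15184011]), 'wrist_torque': array([ 0.00907814, -0.00282354, -0.01687442]), 'gripper_width': 0.08591346623553152} 0.025
scene [[435.84207693   0.         276.44745827]
 [  0.         435.84207693 214.35173786]
 [  0.           0.           1.        ]] [ 1.01887118 -0.41969383  1.06872792] [32.67848311 -0.18299611 54.88155969] ['color', 'mtx', 'xyz', 'orientation']
top [[414.49759089   0.         279.6970375 ]
 [  0.         414.49759089 212.05130375]
 [  0.           0.           1.        ]] [ 0.35810756 -0.04765905  1.10847968] [  9.05782544   0.56398616 -91.28245785] ['color', 'mtx', 'xyz', 'orientation']
```

```bash
python3 - <<'E'
import cv2
for n in("scene","top"):
    i=cv2.imread(f"pics/{n}0.png"); cv2.imwrite(f"pics/{n}0b.png",cv2.resize(i,(800,600),interpolation=cv2.INTER_CUBIC))
E
```

```text
(no output)
```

View pics/top0b.png

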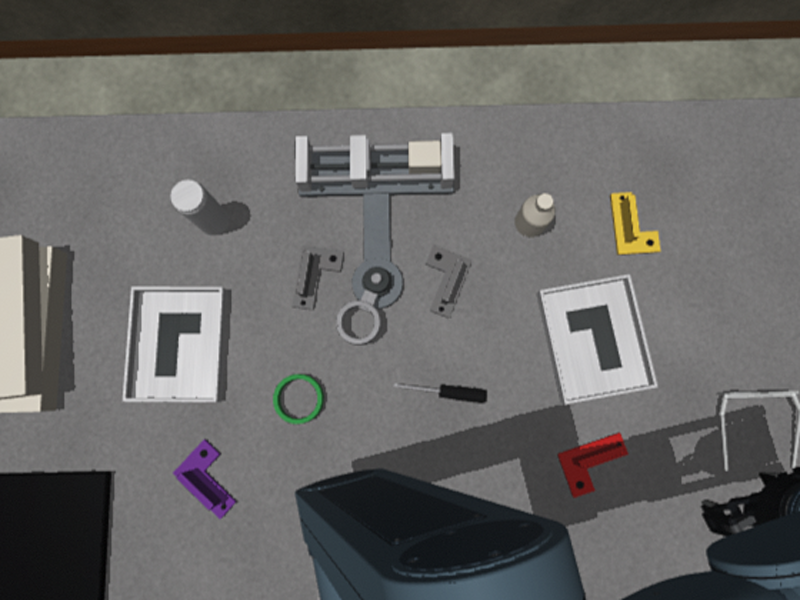

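View pics/scene0b.png

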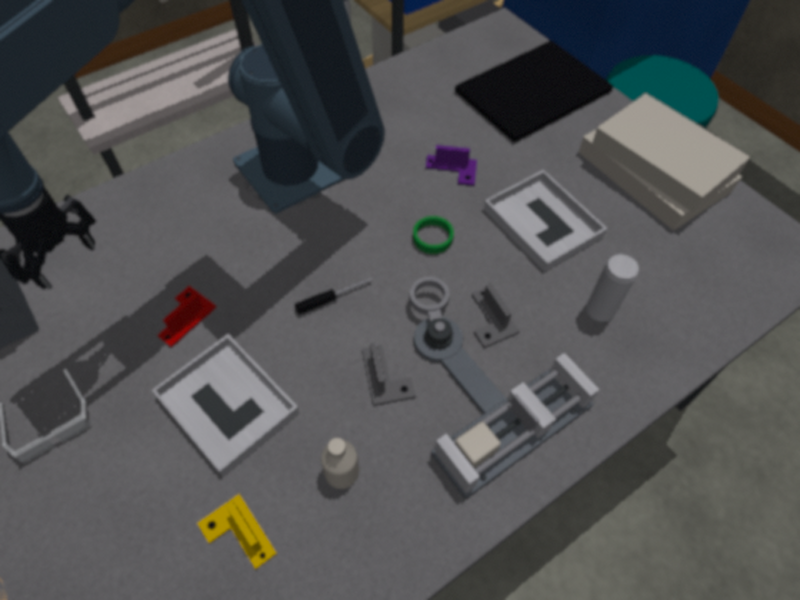

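The left tray's outline has its toe at the far end pointing right, so it is tray_right. The right tray is tray_left. The grey bracket at (318,275) has its toe far and to the right, so it is the right-hand one. The grey bracket at (450,280) has its toe far and to the left, so it is the left-hand one. The purple (205,478), yellow (630,225) and red (590,462) parts are look-alikes. I'll confirm with an enlarged crop and measure the tray outlines.

```bash
cat > h.py <<'E'
import numpy as np, cv2
from scipy.spatial.transform import Rotation as R
def ray(c,uv,z):
    """pixel(s) -> world points on plane z"""
    uv=np.atleast_2d(uv).astype(float); K=c["mtx"]
    d=np.c_[(uv[:,0]-K[0,2])/K[0,0],-(uv[:,1]-K[1,2])/K[1,1],-np.ones(len(uv))]
    d=R.from_euler("xyz",c["orientation"],degrees=True).apply(d)
    return np.array(c["xyz"])+d*((z-c["xyz"][2])/d[:,2])[:,None]
def proj(c,P):
    p=R.from_euler("xyz",c["orientation"],degrees=True).inv().apply(np.atleast_2d(P)-c["xyz"])
    K=c["mtx"]; return np.c_[K[0,0]*p[:,0]/-p[:,2]+K[0,2],K[1,1]*p[:,1]/p[:,2]+K[1,2]]
def crop(img,x,y,w,h,s,name):
    o=cv2.resize(img[y:y+h,x:x+w],None,fx=s,fy=s,interpolation=cv2.INTER_CUBIC); cv2.imwrite(name,o)
E
python3 - <<'E'
from h import *
from rig import r, imaging
c=imaging.camera("top"); i=c["color"]
np.save("c0.npy",c,allow_pickle=True)
crop(i,195,160,145,90,5.5,"pics/br.png")
g=cv2.cvtColor(i,cv2.COLOR_BGR2GRAY)
for (x,y,w,h) in((95,208,55,65),(390,205,60,65)):
    s=g[y:y+h,x:x+w]; s=cv2.resize(s,None,fx=4,fy=4,interpolation=cv2.INTER_CUBIC)
    cs,_=cv2.findContours((s<130).astype(np.uint8),cv2.RETR_EXTERNAL,cv2.CHAIN_APPROX_NONE)
    for k in sorted(cs,key=cv2.contourArea)[-2:]:
        p=cv2.approxPolyDP(k,8,True)[:,0]
        P=ray(c,(p+.5)/4-.5+[x,y],.005); print(cv2.contourArea(k)); print((P[:,:2]*1000).round())
E
```

```text
2196.5
[[558. 449.]
 [558. 461.]
 [403. 453.]]
13432.5
[[525. 337.]
 [526. 414.]
 [409. 416.]
 [408. 380.]
 [488. 373.]
 [487. 337.]]
1836.0
[[ 544. -468.]
 [ 425. -488.]
 [ 459. -491.]
 [ 544. -477.]]
13689.0
[[ 511. -353.]
 [ 472. -359.]
 [ 477. -398.]
 [ 402. -409.]
 [ 406. -447.]
 [ 522. -429.]]
```

View pics/br.png

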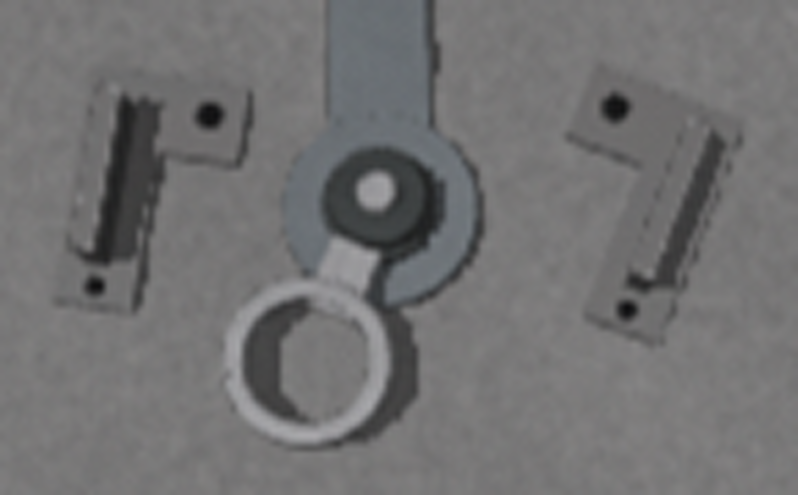

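Confirmed: the grey part on the left of the crop is the right-hand bracket, with its toe hole at (209,115). The one on the right is the left-hand bracket, with its toe hole at (614,107). The ring is centred at about (308,362) and the hub foot at about (383,205).

```bash
python3 - <<'E'
from h import *
c=np.load("c0.npy",allow_pickle=True).item()
def cp(p): return (np.atleast_2d(p)+.5)/5.5-.5+[195,160]
def fit(M,P):
    M=np.array(M,float);mc,pc=M.mean(0),P.mean(0)
    a=np.dot((M-mc)[:,0],(P-pc)[:,0])+np.dot((M-mc)[:,1],(P-pc)[:,1])
    b=np.dot((M-mc)[:,0],(P-pc)[:,1])-np.dot((M-mc)[:,1],(P-pc)[:,0])
    t=np.arctan2(b,a);Rm=np.array([[np.cos(t),-np.sin(t)],[np.sin(t),np.cos(t)]])
    o=pc-Rm@mc; res=np.linalg.norm(M@Rm.T+o-P,axis=1)
    return o.round(1),np.degrees(t).round(1),res.round(1)
L=[(60,60),(60,-20),(-60,-20),(-60,20),(20,20),(20,60)]
Rr=[(x,-y) for x,y in L]
br=ray(c,cp([(252,90),(100,78),(55,302),(137,312),(163,152),(242,165)]),.008)[:,:2]*1e3
bl=ray(c,cp([(600,65),(742,122),(658,348),(585,318),(640,165),(568,132)]),.008)[:,:2]*1e3
print("bR",fit(Rr,br)); print("bL",fit(L,bl))
tr=np.array([(525,337),(526,414),(409,416),(408,380),(488,373),(487,337)],float)
tl=np.array([(511,-353),(522,-429),(406,-447),(402,-409),(477,-398),(472,-359)],float)
print("tR web",fit(Rr,tr)); print("tL web",fit(L,tl))
ring=ray(c,cp((308,362)),.047)[0]*1e3; hub=ray(c,cp((383,205)),.016)[0]*1e3; hub2=ray(c,cp((376,191)),.058)[0]*1e3
print(ring,hub,hub2,np.linalg.norm((ring-hub)[:2]),np.linalg.norm((ring-hub2)[:2]))
# bed approx & tape, driver, can, bottle
for n,p,z in(("tape",(299,399),.02),("drv",(487,394),.012),("drvtip",(395,384),.01),("can top",(187,197),.15),("bottle top",(544,202),.13),("foot top",(377,200),.014),("bedL",(300,193),.01),("bedR",(455,190),.01)):
    print(n,(ray(c,np.array(p)*.7,z)[0]*1e3).round())
E
```

```text
bR (array([586.9, 131.6]), np.float64(-9.1), array([1.5, 5.6, 1.3, 1.5, 2.2, 1. ]))
bL (array([ 566.4, -138.2]), np.float64(-23.4), array([1.9, 2.5, 1.2, 1.9, 1.2, 2.4]))
tR web (array([467.6, 396.3]), np.float64(-1.3), array([2.4, 2.3, 1.9, 2.5, 3. , 1.3]))
tL web (array([ 461.4, -419.9]), np.float64(8.5), array([1.5, 2.5, 1.9, 2.9, 1.4, 1.4]))
[494.41227313  34.91230666  47.        ] [ 5.74765727e+02 -1.91906213e-01  1.60000000e+01] [573.2183273    1.16321652  58.        ] 87.6868477703985 85.72861400211234
tape [359. 146.  20.]
drv [ 361. -197.   12.]
drvtip [383. -29.  10.]
can top [701. 314. 150.]
bottle top [ 684. -293.  130.]
foot top [735.  -2.  14.]
bedL [754. 147.  10.]
bedR [ 752. -153.   10.]
```

arm_command(motion=[[0,0,7.8,0,0,1.0,0.3],[0,0,7.8,0,0,1.0,0.3],[0,0,7.8,0,0,1.0,0.3],[0,0,7.8,0,0,1.0,0.3],[0,0,7.8,0,0,1.0,0.3],[0,0,7.8,0,0,1.0,0.3],[0,0,0,1.6,-4.3,0.5,0.3],[0,0,0,1.6,-4.3,0.5,0.3],[0,0,0,1.6,-4.3,0.5,0.3],[0,0,0,1.6,-4.3,0.5,0.3],[0,0,0,1.6,-4.3,0.5,0.3],[0,0,0,1.6,-4.3,0.5,0.3]])

```text
t: 1.35
tool_pos: [0.4094, -0.3052, 0.166]
tcp_rot: [-180.0, 0.0, -23.5]
wrist_force: [0.5, -0.8, -0.1]
gripper_width: 0.0554
```

arm_command(motion=[[0,0,0,1.55,-4.31,0.6,0.3],[0,0,0,1.55,-4.31,0.6,0.3],[0,0,0,1.55,-4.31,0.6,0.3],[0,0,0,1.55,-4.31,0.6,0.3],[0,0,0,1.55,-4.31,0.6,0.3],[0,0,0,0,0,2.5,0.3],[0,0,0,0,0,2.5,0.3],[0,0,0,0,0,2.5,0.3],[0,0,0,0,0,1.6,0.3],[0,0,0,0,0,0,-1],[0,0,0,0,0,0,-1],[0,0,0,0,0,0,-1]])

```text
t: 2.55
tool_pos: [0.5663, -0.1403, 0.0464]
tcp_rot: [-180.0, -0.1, -23.5]
wrist_force: [0.4, 1.0, -0.0]
gripper_width: 0.0121
```

arm_command(motion=[[0,0,0,0,0,0,-1],[0,0,0,0,0,-1.5,-1],[0,0,0,0,0,-3.0,-1],[0,0,0,0,0,-3.0,-1],[0,0,-8,0,0,0,-1],[0,0,-8,0,0,0,-1],[0,0,-8,0,0,0,-1],[0,0,-8,0,0,0,-1],[0,0,0,-1.81,3.14,0,-1],[0,0,0,-1.81,3.14,0,-1],[0,0,0,-1.81,3.14,0,-1],[0,0,0,-1.81,3.14,0,-1]])

```text
t: 3.75
tool_pos: [0.5121, -0.2762, 0.1212]
tcp_rot: [179.9, -0.0, 8.5]
wrist_force: [0.1, -0.0, -1.3]
gripper_width: 0.0115
```

arm_command(motion=[[0,0,0,-1.81,3.14,0,-1],[0,0,0,-1.81,3.14,0,-1],[0,0,0,-1.81,3.14,0,-1],[0,0,0,-1.81,3.14,0,-1],[0,0,0,0,0,0,-1],[0,0,0,0,0,2.0,-1],[0,0,0,0,0,2.0,-1],[0,0,0,0,0,0,-1]])

```text
t: 4.55
tool_pos: [0.4582, -0.4079, 0.0781]
tcp_rot: [-179.7, 0.1, 8.5]
wrist_force: [-0.1, 0.7, -1.6]
gripper_width: 0.0112
```

```bash
python3 - <<'E'
from h import *
from rig import imaging
a=imaging.camera("top")["color"];b=imaging.camera("scene")["color"]
cv2.imwrite("pics/p1.png",np.hstack([cv2.resize(a[150:360,340:540],(400,420)),cv2.resize(b[180:390,60:260],(400,420))]))
E
```

```text
(no output)
```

View pics/p1.png

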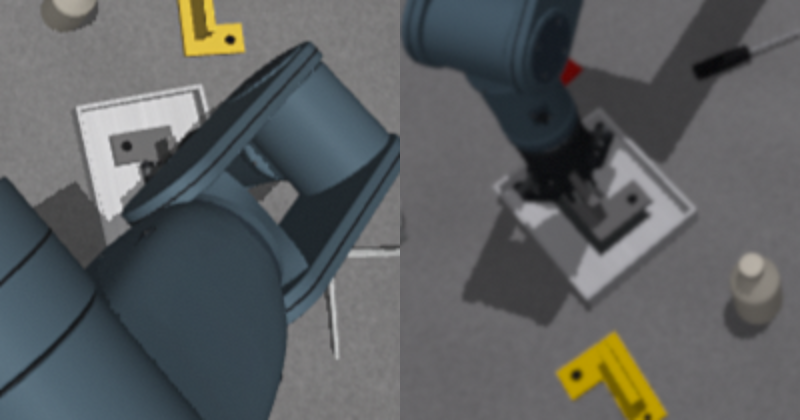

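The bracket is held level and aligned above the tray_left floor. I'll lower it, release and retract.

arm_command(motion=[[0,0,0,0,0,1.0,-1],[0,0,0,0,0,1.0,-1],[0,0,0,0,0,0.6,-1],[0,0,0,0,0,0,-1],[0,0,0,0,0,0,0],[0,0,0,0,0,0,0],[0,0,0,0,0,0,0]])

```text
t: 5.35
tool_pos: [0.4597, -0.4102, 0.0549]
tcp_rot: [179.9, -0.0, 8.5]
wrist_force: [0.5, -0.2, -0.4]
gripper_width: 0.0428
```

arm_command(motion=[[0,0,0,0,0,-2,0],[0,0,0,0,0,-3,0.3],[0,0,0,0,0,-3,0.3],[0,0,5.87,0,0,-2,0.3],[0,0,5.87,0,0,0,0.3],[0,0,5.86,0,0,0,0.3],[0,0,0,0.33,-4.63,0,0.3],[0,0,0,0.33,-4.63,0,0.3],[0,0,0,0.33,-4.63,0,0.3],[0,0,0,0.33,-4.63,0,0.3],[0,0,0,0.33,-4.63,0,0.3],[0,0,0,0.33,-4.63,0,0.3]])

```text
t: 6.55
tool_pos: [0.5233, -0.137, 0.155]
tcp_rot: [180.0, -0.1, -9.1]
wrist_force: [0.3, -0.4, -1.4]
gripper_width: 0.0556
```

arm_command(motion=[[0,0,0,0.33,-4.63,0,0.3],[0,0,0,0.33,-4.63,0,0.3],[0,0,0,0.33,-4.63,0,0.3],[0,0,0,0.33,-4.63,0,0.3],[0,0,0,0.33,-4.63,0,0.3],[0,0,0,0.33,-4.63,0,0.3],[0,0,0,0,0,0,0.3],[0,0,0,0,0,0,0.3]])

```text
t: 7.35
tool_pos: [0.5863, 0.1335, 0.1545]
tcp_rot: [180.0, -0.0, -8.9]
wrist_force: [0.1, -0.9, 0.5]
gripper_width: 0.0553
```

```bash
python3 - <<'E'
from h import *
from rig import imaging,r
a=imaging.camera("top")["color"];b=imaging.camera("scene")["color"]
cv2.imwrite("pics/p2.png",np.hstack([cv2.resize(a[180:300,360:480],(400,400)),cv2.resize(b[150:350,200:400],(400,400))]))
print(r.observe()["tool_pos"],r.observe()["tcp_rot"])
E
```

```text
[0.58615962 0.13158488 0.15438516] [ 1.79967517e+02  4.74358342e-03 -9.11311949e+00]
```

View pics/p2.png

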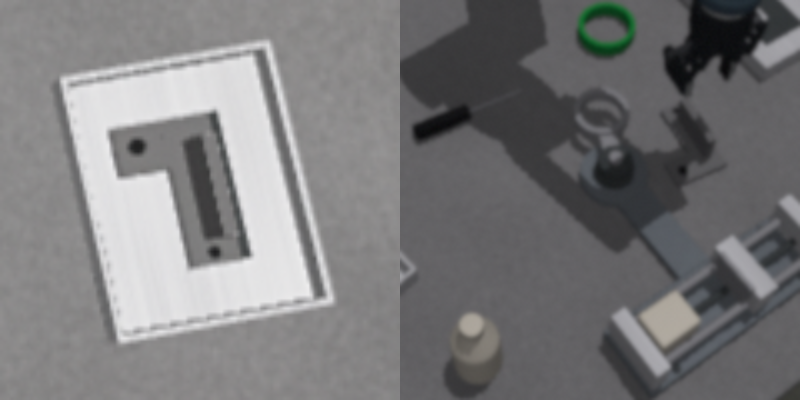

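The left-hand bracket lies flat on its outline in tray_left. The gripper is above the right-hand bracket, so I'll descend and grip.

arm_command(motion=[[0,0,0,0,0,3,0.3],[0,0,0,0,0,3,0.3],[0,0,0,0,0,3,0.3],[0,0,0,0,0,1.9,0.3],[0,0,0,0,0,0,0.3],[0,0,0,0,0,0,-1],[0,0,0,0,0,0,-1],[0,0,0,0,0,0,-1],[0,0,0,0,0,0,-1],[0,0,0,0,0,-1.5,-1],[0,0,0,0,0,-3,-1],[0,0,0,0,0,-3,-1]])

```text
t: 8.65
tool_pos: [0.5856, 0.1325, 0.1208]
tcp_rot: [180.0, 0.1, -9.1]
wrist_force: [0.8, -0.4, -1.5]
gripper_width: 0.0114
```

arm_command(motion=[[0,0,-7.8,0,0,0,-1],[0,0,0,-1.55,-3.14,0,-1],[0,0,0,-1.55,-3.14,0,-1],[0,0,0,-1.55,-3.14,0,-1],[0,0,0,-1.55,-3.14,0,-1],[0,0,0,-1.55,-3.14,0,-1],[0,0,0,-1.55,-3.14,0,-1],[0,0,0,-1.55,-3.14,0,-1],[0,0,0,-1.55,-3.14,0,-1],[0,0,0,0,0,0,-1],[0,0,0,0,0,2.5,-1],[0,0,0,0,0,0,-1]])

```text
t: 9.85
tool_pos: [0.466, 0.3854, 0.0928]
tcp_rot: [179.8, 0.3, -1.2]
wrist_force: [-1.7, -0.2, -1.9]
gripper_width: 0.0115
```

arm_command(motion=[[0,0,0,0,0,2.0,-1],[0,0,0,0,0,1.5,-1],[0,0,0,0,0,0.9,-1],[0,0,0,0,0,0,-1],[0,0,0,0,0,0,-1]])

```text
t: 10.35
tool_pos: [0.4686, 0.3862, 0.0521]
tcp_rot: [-180.0, -0.0, -1.3]
wrist_force: [0.0, 0.4, -1.7]
gripper_width: 0.0113
```

arm_command(motion=[[0,0,0,0,0,0.1,-1],[0,0,0,0,0,0,0],[0,0,0,0,0,0,0],[0,0,0,0,0,0,0],[0,0,0,0,0,-2,0],[0,0,0,0,0,-3,0],[0,0,0,0,0,-4,-1],[0,0,0,-4,0,-3,-1],[0,0,0,-4,0,0,-1],[0,0,-1.3,-2,0,0,-1],[0,0,0,0,0,0,-1],[0,0,0,0,0,0,-1]])

```text
t: 11.55
tool_pos: [0.3683, 0.3889, 0.1706]
tcp_rot: [-180.0, -0.1, 0.0]
wrist_force: [0.3, -0.2, -0.3]
gripper_width: -0.0001
```

```bash
python3 - <<'E'
from h import *
from rig import imaging,r
a=imaging.camera("top")["color"];b=imaging.camera("scene")["color"]
cv2.imwrite("pics/p3.png",np.hstack([cv2.resize(a[150:300,70:370],(800,400),interpolation=cv2.INTER_CUBIC)]+[]))
b=cv2.resize(b[100:200,320:440],(480,400))
cv2.imwrite("pics/p3.png",np.vstack([cv2.resize(a[150:270,60:360],(800,320),interpolation=cv2.INTER_CUBIC),cv2.copyMakeBorder(cv2.resize(b,(320,267)),0,0,0,480,0)]))
print(r.observe()["tool_pos"],r.observe()["tcp_rot"])
E
```

```text
[0.36922299 0.3888108  0.17030113] [-1.79985310e+02 -4.40385389e-02 -3.32808976e-02]
```

View pics/p3.png

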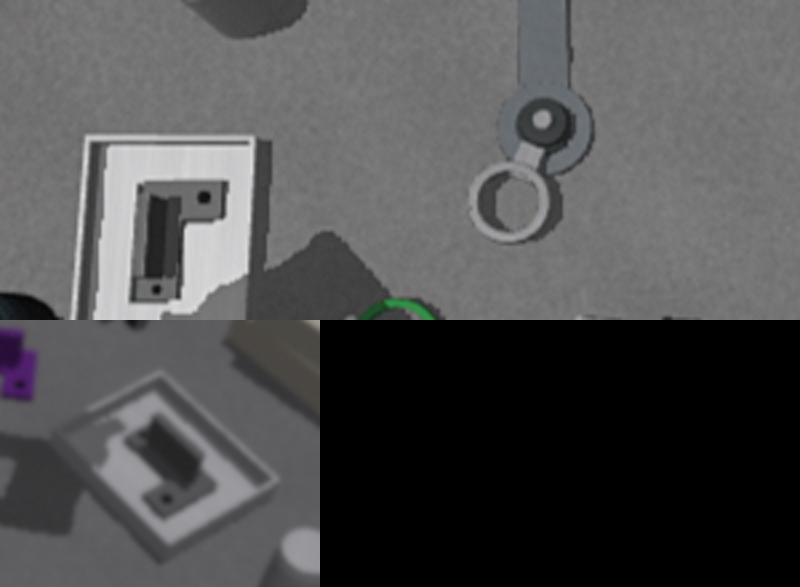

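The right-hand bracket stands flat in tray_right, and the ring hasn't moved. I'll go above the ring and compute the circle rows.

arm_command(motion=[[0,0,0,1.41,3.94,0,-1],[0,0,0,1.41,3.94,0,-1],[0,0,0,1.41,3.94,0,-1],[0,0,0,1.41,3.94,0,-1],[0,0,0,1.41,3.94,0,-1],[0,0,0,1.41,3.94,0,-1],[0,0,0,1.41,3.94,0,-1],[0,0,0,1.41,3.94,0,-1],[0,0,0,1.41,3.94,0,-1],[0,0,0,0,0,3,-1],[0,0,0,0,0,2,-1],[0,0,0,0,0,0,-1]])

```text
t: 12.85
tool_pos: [0.4938, 0.0329, 0.1175]
tcp_rot: [-180.0, 0.3, -0.1]
wrist_force: [-0.7, 1.4, -0.6]
gripper_width: -0.0001
```

```bash
python3 - <<'E'
from h import *
from rig import imaging,r
print(r.observe()["tool_pos"],r.observe()["tcp_rot"])
b=imaging.camera("scene")["color"]; a=imaging.camera("top")["color"]
cv2.imwrite("pics/p4.png",np.hstack([cv2.resize(b[150:270,240:360],(400,400)),cv2.resize(a[160:280,200:320],(400,400))]))
ph=np.radians(23.4+15*np.arange(25))
p=np.c_[-np.cos(ph),-np.sin(ph)]*8.5   # tool x, tool y(=-world y), cm
q=p.round(2); print(np.diff(q,axis=0).round(2).tolist())
E
```

```text
[0.493792   0.03294138 0.11746782] [-1.79950922e+02  3.42177984e-01 -1.42776453e-01]
[[1.14, -1.9], [1.59, -1.54], [1.94, -1.08], [2.15, -0.54], [2.22, 0.03], [2.14, 0.61], [1.9, 1.14], [1.54, 1.59], [1.08, 1.94], [0.54, 2.15], [-0.03, 2.22], [-0.61, 2.14], [-1.14, 1.9], [-1.59, 1.54], [-1.94, 1.08], [-2.15, 0.54], [-2.22, -0.03], [-2.14, -0.61], [-1.9, -1.14], [-1.54, -1.59], [-1.08, -1.94], [-0.54, -2.15], [0.03, -2.22], [0.61, -2.14]]
```

View pics/p4.png

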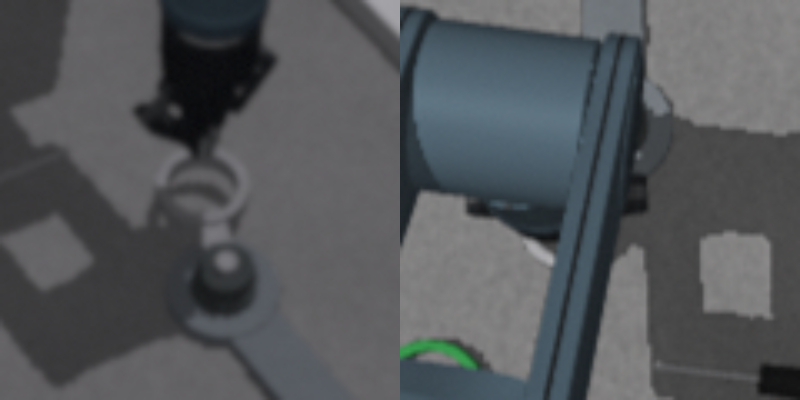

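arm_command(motion=[[0,0,0,0.2,0,2.5,-1],[0,0,0,0,0,2.0,-1],[0,0,0,0,0,1.5,-1],[0,0,0,0,0,1.4,-1],[0,0,0,0,0,0,-1],[0,0,0,0,0,0,-1]])

```text
t: 13.55
tool_pos: [0.498, 0.0341, 0.0473]
tcp_rot: [180.0, -0.1, 0.0]
wrist_force: [-0.2, -0.8, 0.4]
gripper_width: 0.0001
```

arm_command(motion=[[0,0,0,0.57,-0.95,0.4,-1],[0,0,0,0.57,-0.95,0,-1],[0,0,0,1.59,-1.54,0,-1],[0,0,0,1.94,-1.08,0,-1],[0,0,0,2.15,-0.54,0,-1],[0,0,0,2.22,0.03,0,-1],[0,0,0,2.14,0.61,0,-1],[0,0,0,1.9,1.14,0,-1]])

```text
t: 14.35
tool_pos: [0.6282, 0.0689, 0.0423]
tcp_rot: [-180.0, 0.1, 0.1]
wrist_force: [-2.4, 2.0, 0.0]
gripper_width: 0.0001
```

```bash
python3 - <<'E'
from h import *
from rig import imaging,r
o=r.observe();print(o["tool_pos"],o["wrist_force"])
b=imaging.camera("scene")["color"]; a=imaging.camera("top")["color"]
cv2.imwrite("pics/p5.png",np.hstack([cv2.resize(b[150:270,260:380],(400,400)),cv2.resize(a[130:250,200:320],(400,400))]))
E
```

```text
[0.62818163 0.06891103 0.04234778] [-2.3590622   2.00596397  0.03930002]
```

View pics/p5.png

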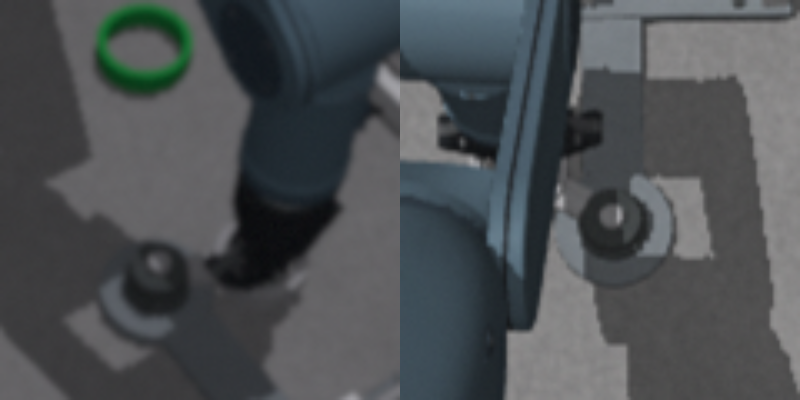

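The ring is moving with the fingers at about 3 N, and the fingers are on the circle as planned. I'll continue winding.

arm_command(motion=[[0,0,0,1.54,1.59,0,-1],[0,0,0,1.08,1.94,0,-1],[0,0,0,0.54,2.15,0,-1],[0,0,0,-0.03,2.22,0,-1],[0,0,0,-0.61,2.14,0,-1],[0,0,0,-1.14,1.9,0,-1],[0,0,0,-1.59,1.54,0,-1],[0,0,0,-1.94,1.08,0,-1],[0,0,0,-2.15,0.54,0,-1],[0,0,0,-2.22,-0.03,0,-1],[0,0,0,-2.14,-0.61,0,-1],[0,0,0,-1.9,-1.14,0,-1]])

```text
t: 15.65
tool_pos: [0.523, -0.0673, 0.0433]
tcp_rot: [179.9, -0.3, -0.1]
wrist_force: [2.7, -0.1, -0.3]
gripper_width: 0.0003
```

arm_command(motion=[[0,0,0,-1.54,-1.59,0,-1],[0,0,0,-1.08,-1.94,0,-1],[0,0,0,-0.54,-2.15,0,-1],[0,0,0,0.03,-2.22,0,-1],[0,0,0,0.61,-2.14,0,-1],[0,0,0,0,0,0,-1]])

```text
t: 16.25
tool_pos: [0.498, 0.0357, 0.0431]
tcp_rot: [180.0, -0.2, 0.1]
wrist_force: [-0.1, -0.4, 0.2]
gripper_width: 0.0
```

arm_command(motion=[[0,0,0,1.14,-1.9,0,-1],[0,0,0,1.59,-1.54,0,-1],[0,0,0,1.94,-1.08,0,-1],[0,0,0,2.15,-0.54,0,-1],[0,0,0,2.22,0.03,0,-1],[0,0,0,2.14,0.61,0,-1],[0,0,0,1.9,1.14,0,-1],[0,0,0,1.54,1.59,0,-1],[0,0,0,1.08,1.94,0,-1],[0,0,0,0.54,2.15,0,-1],[0,0,0,-0.03,2.22,0,-1],[0,0,0,-0.61,2.14,0,-1]])

```text
t: 17.45
tool_pos: [0.6529, -0.0349, 0.042]
tcp_rot: [-179.9, 0.0, -0.0]
wrist_force: [-0.9, 3.9, 0.2]
gripper_width: -0.0
```

arm_command(motion=[[0,0,0,-1.14,1.9,0,-1],[0,0,0,-1.59,1.54,0,-1],[0,0,0,-1.94,1.08,0,-1],[0,0,0,-2.15,0.54,0,-1],[0,0,0,-2.22,-0.03,0,-1],[0,0,0,-2.14,-0.61,0,-1],[0,0,0,-1.9,-1.14,0,-1],[0,0,0,-1.54,-1.59,0,-1],[0,0,0,-1.08,-1.94,0,-1],[0,0,0,-0.54,-2.15,0,-1],[0,0,0,0.03,-2.22,0,-1],[0,0,0,0.61,-2.14,0,-1]])

```text
t: 18.65
tool_pos: [0.4974, 0.0331, 0.043]
tcp_rot: [179.9, -0.1, -0.0]
wrist_force: [2.3, -4.2, -0.7]
gripper_width: -0.0003
```

arm_command(motion=[[0,0,0,1.14,-1.9,0,-1],[0,0,0,1.59,-1.54,0,-1],[0,0,0,1.94,-1.08,0,-1],[0,0,0,2.15,-0.54,0,-1],[0,0,0,2.22,0.03,0,-1],[0,0,0,2.14,0.61,0,-1],[0,0,0,1.9,1.14,0,-1],[0,0,0,1.54,1.59,0,-1],[0,0,0,1.08,1.94,0,-1],[0,0,0,0.54,2.15,0,-1],[0,0,0,-0.03,2.22,0,-1],[0,0,0,-0.61,2.14,0,-1]])

```text
t: 19.85
tool_pos: [0.6532, -0.0352, 0.0421]
tcp_rot: [-180.0, -0.0, -0.0]
wrist_force: [-1.4, 4.0, -0.3]
gripper_width: -0.0
```

arm_command(motion=[[0,0,0,-1.14,1.9,0,-1],[0,0,0,-1.59,1.54,0,-1],[0,0,0,-1.94,1.08,0,-1],[0,0,0,-2.15,0.54,0,-1],[0,0,0,-2.22,-0.03,0,-1],[0,0,0,-2.14,-0.61,0,-1],[0,0,0,-1.9,-1.14,0,-1],[0,0,0,-1.54,-1.59,0,-1],[0,0,0,-1.08,-1.94,0,-1],[0,0,0,-0.3,-1.08,0,-1],[0,0,0,-0.24,-1.07,0,-1]])

```text
t: 20.95
tool_pos: [0.4921, -0.0104, 0.0431]
tcp_rot: [179.9, -0.2, -0.0]
wrist_force: [2.4, -2.3, 0.3]
gripper_width: 0.0
```

arm_command(motion=[[0,0,0,0.0,-0.74,0,-1],[0,0,0,0.01,-0.74,0,-1],[0,0,0,0.02,-0.74,0,-1],[0,0,0,0.2,-0.71,0,-1],[0,0,0,0.2,-0.71,0,-1],[0,0,0,0.21,-0.72,0,-1],[0,0,0,0.15,-0.35,0,-1],[0,0,0,0.15,-0.35,0,-1],[0,0,0,0.15,-0.3,0,-1],[0,0,0,0,0,0,-1],[0,0,0,0,0,0,-1]])

```text
t: 22.05
tool_pos: [0.501, 0.0444, 0.0421]
tcp_rot: [-180.0, 0.1, 0.0]
wrist_force: [0.4, -0.9, 0.6]
gripper_width: -0.0002
```

```bash
python3 - <<'E'
from h import *
from rig import imaging,r
o=r.observe();print(o["t"],o["tool_pos"],o["wrist_force"])
c=imaging.camera("scene"); b=c["color"]; np.save("c1.npy",c,allow_pickle=True)
crop(b,255,160,110,110,5,"pics/p6.png")
# expected start-ring outline in this crop
P=[[496+40*np.cos(t),34+40*np.sin(t),47] for t in np.arange(0,6.3,1.57)]
print(((proj(c,np.array(P)/1e3)-[255,160]+.5)*5).round())
E
```

```text
22.05 [0.50103432 0.04442566 0.04214134] [ 0.3612785  -0.8786558   0.64205567]
[[271. 274.]
 [284. 192.]
 [187. 177.]
 [171. 259.]
 [271. 274.]]
```

View pics/p6.png

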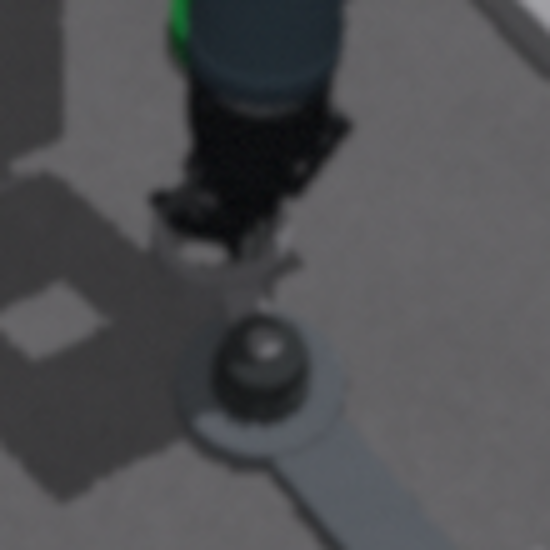

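arm_command(motion=[[0,0,0,0.1,-0.3,0,-1],[0,0,0,0,0,0,-1],[0,0,0,-0.3,0.7,0,-1],[0,0,0,0,0,-2,-1],[0,0,0,0,0,-4,-1],[0,0,0,0,0,-5,-1],[0,0,0,0,0,-4,-1],[0,0,0,-1.9,4.1,0,-1],[0,0,0,-1.9,4.1,0,-1],[0,0,0,-1.9,4.1,0,-1],[0,0,0,-1.9,4.1,0,-1],[0,0,0,-1.9,4.1,0,-1]])

```text
t: 23.3
tool_pos: [0.4032, -0.1662, 0.1924]
tcp_rot: [180.0, -0.0, 0.0]
wrist_force: [0.9, -0.2, -0.8]
gripper_width: 0.0001
```

arm_command(motion=[[0,0,0,-1.9,4.1,0,-1],[0,0,0,-1.9,4.1,0,-1],[0,0,0,0,0,0,-1],[0,0,0,0,0,0,-1],[0,0,0,0,0,0,-1]])

```text
t: 23.8
tool_pos: [0.3665, -0.246, 0.1921]
tcp_rot: [-179.9, 0.0, 0.0]
wrist_force: [-0.3, 0.4, 0.1]
gripper_width: -0.0002
```

```bash
python3 - <<'E'
from h import *
from rig import imaging,r
o=r.observe();print(o["t"],o["tool_pos"],o["wrist_force"])
c=imaging.camera("top"); i=c["color"].copy(); c0=np.load("c0.npy",allow_pickle=True).item()["color"]
cv2.imwrite("pics/p7.png",np.vstack([cv2.resize(i[120:290,70:480],(800,332)),np.hstack([cv2.resize(k[160:250,195:340],(400,248),interpolation=cv2.INTER_CUBIC) for k in (c0,i)])]))
E
```

```text
23.8 [ 0.36645846 -0.24600972  0.19211798] [-0.30250683  0.37814029  0.13725198]
```

View pics/p7.png

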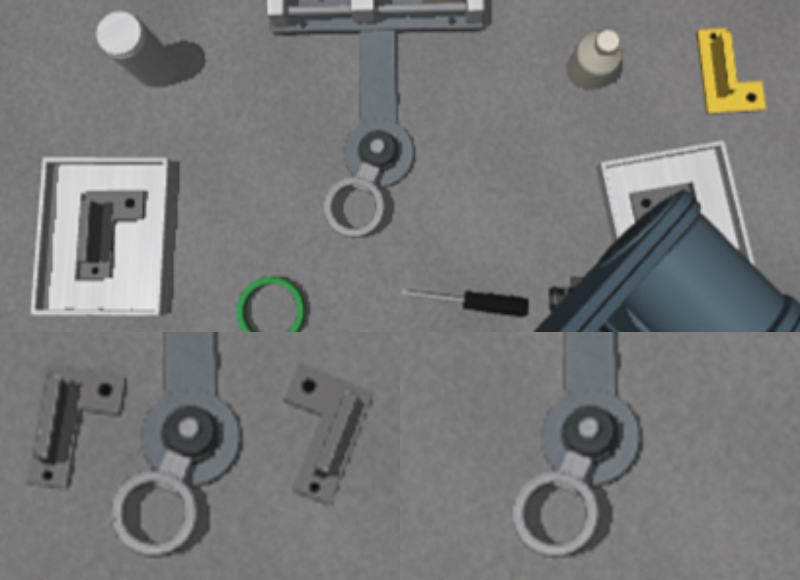

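The ring sits at (556,513), against (154,513) in the start panel, which is offset by 400 px. That puts it within about 2 mm of its start. The brackets are in their trays and the bystanders haven't moved, so I'm handing in.

```bash
python3 -c "
from rig import r
print(r.job_done())"
```

```text
the job is handed in; nothing more can be done
None
```

I stood both brackets in their own trays and wound the crank three full turns clockwise. Then I handed the job in at about 24 s of the 72 s allowed; it gave no verdict.

- **Brackets:** Each looked flat and released on its tray outline in the pictures taken just after I let go. In the last picture the arm hid part of the left-hand tray, so I rechecked that bracket only in part. It fell about 3 mm when I let it go.
- **Crank:** I dragged the ring round with the closed fingers, with about 5 N or less read at the wrist after each move. In the top view it ended about 2 mm from where it started. The three turns come from the path I commanded, as I had no reading of the joint angle.
- **Other items:** The can, glue bottle, tape roll and screwdriver showed no visible movement. I left the red, yellow and purple look-alikes alone. The arm finished clear of everything, with the wrist force near zero.

No check failed or disagreed with another.

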